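# Change over the sample trays

## Robot

A 6-joint arm with a two-finger parallel gripper is mounted at the origin on the work surface. World frame = base frame: x ahead of the robot, y to its left, z up, the work surface at z = 0. Lengths are in m, angles in rad, forces in N, time in s.
With the tool pointing down it reaches from about 0.375 to 0.975 m from the base axis. Payload 3.8 kg.
Tool frame: the origin (TCP) lies on the centre line of the jaws, within the pads' length; the fingertips stand 14 mm ahead of it and the grasp point (between the pads) lies 5 mm behind it (bot.finger_overhang is the distance from the TCP to the fingertips, in m); y points along the fingers, x is the direction in which the jaws open and shut, and the axes are right-handed (so a half turn about y gives the same grasp; the last joint's range is limited). The gripper opens to 85 mm and grips with 20 to 120 N. Pads are 22 mm wide; open, the fingers measure 114 mm over their backs; the gripper's body (76 mm by 85 mm) begins 54 mm behind the grasp point. The pads swing forward as they close: fully open they stand 13 mm farther back than shut.
Start: joints at [-1.206, 0.264, 1.604, -0, 1.274, -0.037], TCP at [0.264, -0.621, 0.245] pointing down, gripper open.
Joint ranges: [-2.63, 2.63], [-0.94, 2.18], [0.31, 2.57], [-1.31, 4.45], [0, 2.66], [-2.55, 2.55]. Speed limits (rad/s): [2.57, 2.57, 3.14, 3.14, 3.14, 3.14].

## Interface

Orientations are given as a rotation vector (axis times angle).
In Python, from workcell import readout, read_camera, bot, spotter gives the robot as it stands.
- The arm moves only by the tool jog_arm, never from a script. Its argument "increments" is a list of rows, each a list of 7 numbers: the shift along the tool's x, y, z in m, then the turn, a rotation vector about the tool's x, y, z in rad, then the opening, from 0 (shut) to 1 (fully open). A call has 1 to 10 rows; each row shifts and turns the pose as measured when the row begins, along the tool's axes as they then stand; what a row does not reach is not made up. A row lasts 1/8 s, in which the tool goes at most 62.5 mm and 10.7 degrees, less where a joint would pass 70% of its speed; a pose out of reach is approached as far as the arm can. A call with a gripper value outside its range is refused whole. The fingers move at their own pace and stop on an object; "force" is the grip in N (left out, the last holds). Time passes only in rows, so rows that do not move let the fingers close. It gives the time, the measured TCP pose, the force and the opening at its end, in the units of the state.
- readout.read_state(): the state, without advancing time (a new reading comes with each control period).
- read_camera(name): name is "scene" or "top" or "wrist"; returns a dict with "img" (400x640x3 uint8, blue, green, red), "range_z" (400x640 float32, m along the optical axis (not along the pixel's ray), 0 where there is no reading), "fx", "fy", "cx", "cy" (pixels), "world_from_camera" (4x4, takes a point from camera to world coordinates). Camera axes: x right, y down, z forward; pixel columns grow to the right and rows downward; lengths in m; the calibration is good to about 2 mm. A picture is of the moment at which its call begins.
- bot.finish_job(): hands the job in, once; it reports no verdict.
Trained networks look in a picture, given as the dict that the camera call returned (one of the last four; its "shot" number tells which), for a name from the list of things; names that differ only in an ending like _2 or _b are one class to them, and where a whole thing is asked for, a point or a joint stands for the part that bears it (a point fixed in the world has none). Each returns a list of dicts, best first, with "p" (0 to 1); they miss things now and then, are a little off and sometimes report something else, mostly with a low value. They report only what shows in the picture. A call takes as long as a camera call.
- spotter.masks_of(picture, thing): "mask" (400x640 bool, what is visible of it) and "location" ([column, row] in pixels, amid what is visible of it).
- spotter.spot_point(picture, thing): "location" ([column, row] in pixels: a listed point, or the origin of a listed thing).
The state is a dict: "time": time; "q": joint angles; "joint_vel": joint speeds; "joint_torque": joint torques, N m; "tool_pos": TCP position; "tcp_rot": TCP orientation; "wrist_force": force on the tool from outside, world axes, zero at the start; "torque": the same for the moment, N m; "width": opening from 0.0 (shut) to 1.0 (fully open).
Only numpy, scipy, OpenCV 4.12 (cv2) and the standard library are available. Lean on these libraries where they do the work, as an engineer would, in place of code of your own. Each camera call takes 0.05 s, during which the arm holds its last target. There are 200 camera calls.

## Task

Change over the trays of the two inspection units: first push the open tray of the narrow unit fully home, then hook a fingertip behind the lip of the wide unit's tray and draw that tray out all the way to its stop, with the sample tin riding upright and untouched in it. Use only the fingertips or the outside of the fingers: do not pinch either lip, pick nothing up, and leave the other things where they stand.

Things in the scene. Friction and masses are not known exactly. Their poses are not given: they have to be found in the camera images.
- wide_unit: the wide inspection unit: fixed low white box, 200 mm deep (its x), 150 mm wide (its y), 75 mm high, open in front for its tray. With the tray home, a finger pocket open from above, 52 mm deep in x, lies between lip and box. Origin: on the table under the middle of the box's front face; the box runs from own x = 0 to +200 mm. Its own -x is the way the tray comes out. The units do not move
- narrow_unit: the narrow inspection unit: fixed low white box, 200 mm deep (its x), 100 mm wide (its y), 75 mm high, open in front for its tray. With the tray home, a finger pocket open from above, 52 mm deep in x, lies between lip and box. Origin: on the table under the middle of the box's front face; the box runs from own x = 0 to +200 mm. Its own -x is the way the tray comes out. The units do not move
- wide_tray (a joint): how far the wide unit's aluminium tray (110 mm wide) is drawn out along the unit's own -x, in m: 0 = fully home, 0.120 = against its outer stop. Starts at 0 to 0.008. It runs on rails with about 1.5 N of friction plus light damping, stays where it is left, and cannot be lifted
- narrow_tray (a joint): how far the narrow unit's aluminium tray (60 mm wide) is drawn out along the unit's own -x, in m: 0 = fully home, 0.120 = against its outer stop. Starts at 0.05 to 0.11. It runs on rails with about 1.5 N of friction plus light damping, stays where it is left, and cannot be lifted
- wide_lip (a point): middle of the top edge of the upright lip at the front of the wide tray; moves with the tray. It lies 55 mm above the table, at own x = -58 mm of the unit when home. The lip is 110 mm wide, 12 mm thick (6 mm either side of this point) and stands up from 12 mm above the table. Behind it: tray floor 16 mm, side walls 30 mm above the table
- narrow_lip (a point): middle of the top edge of the upright lip at the front of the narrow tray; moves with the tray. It lies 55 mm above the table, at own x = -58 mm of the unit when home. The lip is 60 mm wide, 12 mm thick (6 mm either side of this point) and stands up from 12 mm above the table. Behind it: tray floor 16 mm, side walls 30 mm above the table
- tin: closed round steel sample tin, 46 mm across, 28 mm high, loose, standing in the wide tray inside the box (comes into view as the tray is drawn out); origin at the centre of its underside
- black_jar: bystander: black jar, 56 mm across, 70 mm high, between the two units; origin under its centre
- beaker: bystander: open steel beaker, 48 mm across, 55 mm high, in front, between the paths of the trays; origin under its centre
- bottle: bystander: white bottle with blue cap, 60 mm across, 130 mm high, on the right; origin under its centre
- screwdriver: bystander: screwdriver lying on the right
- tub: bystander: open orange tub, 120 x 90 x 60 mm high, on the left; origin under its centre
- test_bar: bystander: flat grey dumbbell-shaped test bar, 156 x 20 x 5 mm, lying on the left
- small_can: bystander: aluminium can, 40 mm across, 40 mm high, standing on the table between the two units, nearer than the black jar; origin under its centre

How it is judged:
By the outcome, as a careful person would: the job done as asked, in the order asked, and still so for the second after the job is handed in, with the robot touching nothing.
It also fails if it takes over 48 s, if anything falls off the work surface, if the arm or the gripper's body presses on something with over 40 N, if the wrist force passes 120 N, or if a joint passes its speed limit or range.

## Working session

There is one attempt and no reset: what is moved stays moved. The work goes in short steps, Python scripts to look and compute and a tool call to move; the robot and the scene stay as the last step left them, time stands still between calls to the robot, and variables do not carry over. Pictures are saved under pics/ and viewed, about 8 in all and at most 12, crops included, and the job is handed in when it is done.

Besides the shell and the picture viewer there is one more tool, called after ">>>" by a JSON object that holds its "fn" and its "kwargs". jog_arm: Moves the arm, as the interface text tells. Its arguments: {"type":"object","properties":{"increments":{"type":"array"},"force":{"type":"number"}},"required":["increments"]}

```bash
mkdir -p pics; ls
cat > h.py <<'E'
import numpy as np, cv2
from workcell import readout, read_camera, bot, spotter
def cloud(p):
    z=p["range_z"]; v,u=np.mgrid[0:400,0:640]
    P=np.stack([(u-p["cx"])/p["fx"]*z,(v-p["cy"])/p["fy"]*z,z,np.ones_like(z)],-1)@np.array(p["world_from_camera"]).T
    P=P[...,:3]; P[z<=0]=np.nan; return P
def at_z(p,uv,h):
    T=np.array(p["world_from_camera"]); d=T[:3,:3]@[(uv[0]-p["cx"])/p["fx"],(uv[1]-p["cy"])/p["fy"],1]
    return T[:3,3]+d*(h-T[2,3])/d[2]
E
python3 - <<'E'
from h import *
for n in ("top","scene"):
    p=read_camera(n); cv2.imwrite(f"pics/{n}0.png",p["img"]); np.save(n,cloud(p))
    print(n,np.round(p["world_from_camera"],3).tolist())
    for t,h in (("wide_lip",.055),("narrow_lip",.055),("wide_unit",0),("narrow_unit",0),("beaker",0),("small_can",0),("black_jar",0),("bottle",0),("tub",0)):
        r=spotter.spot_point(p,t)
        for d in r[:2]: print(t,round(d["p"],2),np.round(d["location"]),np.round(at_z(p,d["location"],h),3))
s=readout.read_state(); print({k:np.round(v,3).tolist() for k,v in s.items()})
E
```

```text
pics
top [[-0.024, -0.993, 0.119, 0.4], [-1.0, 0.022, -0.016, 0.017], [0.013, -0.119, -0.993, 1.405], [0.0, 0.0, 0.0, 1.0]]
wide_lip 0.56 [377. 172.] [ 0.616 -0.178  0.055]
narrow_lip 0.81 [250. 204.] [0.533 0.184 0.055]
wide_unit 0.9 [374. 153.] [ 0.682 -0.179  0.   ]
narrow_unit 0.94 [251. 166.] [0.65  0.188 0.   ]
beaker 0.47 [314. 248.] [0.405 0.006 0.   ]
small_can 0.66 [313. 199.] [0.547 0.005 0.   ]
small_can 0.3 [311. 158.] [0.67  0.008 0.   ]
black_jar 0.85 [311. 156.] [0.678 0.009 0.   ]
bottle 0.94 [448. 186.] [ 0.579 -0.395  0.   ]
bottle 0.42 [375. 170.] [ 0.63 -0.18  0.  ]
tub 0.93 [164. 160.] [0.675 0.444 0.   ]
scene [[0.814, 0.438, -0.382, 1.043], [0.581, -0.625, 0.522, -0.623], [-0.011, -0.646, -0.763, 0.986], [0.0, 0.0, 0.0, 1.0]]
wide_lip 0.71 [283. 251.] [ 0.61  -0.18   0.055]
narrow_lip 0.79 [335. 152.] [0.521 0.183 0.055]
wide_unit 0.63 [304. 277.] [ 0.676 -0.185  0.   ]
narrow_unit 0.59 [375. 184.] [0.661 0.185 0.   ]
beaker 0.54 [268. 183.] [0.4   0.006 0.   ]
beaker 0.3 [219. 324.] [ 0.588 -0.398 -0.   ]
small_can 0.53 [305. 206.] [0.542 0.001 0.   ]
small_can 0.45 [284. 254.] [ 0.593 -0.161 -0.   ]
black_jar 0.97 [340. 223.] [0.658 0.007 0.   ]
bottle 0.65 [218. 323.] [ 0.586 -0.398  0.   ]
bottle 0.56 [148. 288.] [ 0.379 -0.431  0.   ]
tub 0.96 [416. 139.] [0.671 0.427 0.   ]
{'time': 1.0, 'q': [-1.206, 0.264, 1.604, -0.0, 1.274, -0.037], 'joint_vel': [0.001, -0.002, -0.001, 0.001, 0.002, 0.001], 'joint_torque': [0.0, -51.508, -36.774, 0.0, 0.001, 0.0], 'tool_pos': [0.264, -0.621, 0.245], 'tcp_rot': [-1.373, 0.908, -0.908], 'wrist_force': [0.77, -0.118, -0.118], 'torque': [-0.004, -0.008, 0.001], 'width': 0.999}
```

Run:
```python
from h import *
from scipy.spatial.transform import Rotation as R
s=readout.read_state(); print(np.round(R.from_rotvec(s["tcp_rot"]).as_matrix(),3).tolist(), bot.finger_overhang)
P=np.load("top.npy")
for n,c in (("wide",(.77,-.18)),("narrow",(.75,.187))):
    m=(abs(P[...,2]-.075)<.006)&(abs(P[...,0]-c[0])<.16)&(abs(P[...,1]-c[1])<.12)
    r=cv2.minAreaRect((P[m][:,:2]*1000).astype(np.float32)); print(n,m.sum(),r,np.round(cv2.boxPoints(r)).tolist(),np.nanmedian(P[m][:,2]))
    m=(abs(P[...,2]-.055)<.006)&(P[...,0]<c[0]-.1)&(P[...,0]>c[0]-.3)&(abs(P[...,1]-c[1])<.1)
    r=cv2.minAreaRect((P[m][:,:2]*1000).astype(np.float32)); print(" lip",m.sum(),r)
i=cv2.imread("pics/top0.png")[90:290,120:500]; cv2.imwrite("pics/a.png",cv2.resize(i,(760,400)))
```

```text
[[0.391, -0.0, 0.92], [-0.92, -0.0, 0.391], [0.0, -1.0, -0.0]] 0.014
wide 3490 ((802.615478515625, -165.568603515625), (254.4452667236328, 190.85694885253906), 0.6743285655975342) [[674.0, -72.0], [677.0, -262.0], [931.0, -259.0], [929.0, -69.0]] 0.07439336484018766
 lip 159 ((616.1035766601562, -182.1366424560547), (106.40032958984375, 12.564927101135254), 89.52967071533203)
narrow 2372 ((742.74072265625, 180.216552734375), (100.83518981933594, 203.89947509765625), 88.4671859741211) [[639.0, 133.0], [843.0, 127.0], [846.0, 228.0], [642.0, 233.0]] 0.07430624807962227
 lip 93 ((583.9916381835938, 179.89846801757812), (85.550048828125, 121.08888244628906), 88.77852630615234)
```

View pics/a.png

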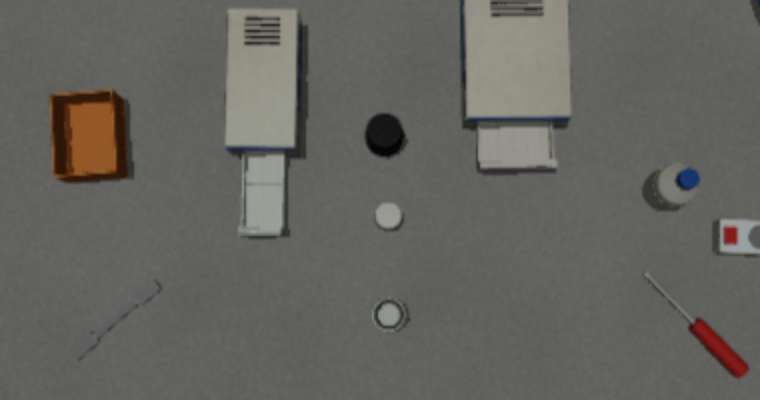

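View pics/scene0.png

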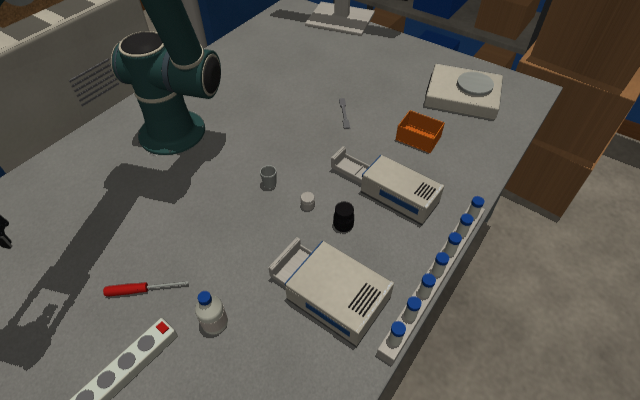

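The pictures show the narrow tray drawn out (lip near pixel (251,206) in the top view) and the wide tray about home (lip near (378,173)). The beaker and can stand between them, and the bottle is to the right. First I'll square the tool, shut the fingers and travel at height.

>>> {"fn": "jog_arm", "kwargs": {"increments": [[0,0,0,0,0.134,0,0],[0,0,0,0,0.134,0,0],[0,0,0,0,0.134,0,0],[-0.05,0,0.028,0,0,0,0],[-0.05,0,0.028,0,0,0,0],[-0.05,0,0.028,0,0,0,0],[-0.05,0,0.028,0,0,0,0],[-0.05,0,0.028,0,0,0,0],[-0.05,0,0.028,0,0,0,0],[-0.05,0,0.028,0,0,0,0]]}}

```text
time: 2.25
tool_pos: [0.4694, -0.2689, 0.2457]
tcp_rot: [-1.198, 1.221, -1.23]
wrist_force: [1.4, -0.8, 1.0]
width: 0.004
```

Run:
```python
from h import *
P=np.load("top.npy")
# front edges of the box tops and lip edges by per-row minimum, robust line fits
for n,xr,yr in (("wide",(.66,.9),(-.25,-.115)),("narrow",(.62,.86),(.14,.226))):
    m=(abs(P[...,2]-.075)<.004)&(P[...,0]>xr[0])&(P[...,0]<xr[1])&(P[...,1]>yr[0]-.03)&(P[...,1]<yr[1]+.03)
    Q=P[m]; 
    L=[];C=[]
    for x in np.arange(Q[:,0].min()+.01,min(Q[:,0].max(),.86)-.01,.008):
        w=Q[abs(Q[:,0]-x)<.004]; L.append((x,w[:,1].min(),w[:,1].max()))
    L=np.array(L); a=np.polyfit(L[:,0],L[:,1],1); b=np.polyfit(L[:,0],L[:,2],1)
    for y in np.arange(*yr,.006):
        w=Q[abs(Q[:,1]-y)<.003]; C.append((y,w[:,0].min()))
    C=np.array(C); c=np.polyfit(C[:,0],C[:,1],1)
    x0=np.median(C[:,1]); print(n,"front x",x0,"sides y at front",np.polyval(a,x0),np.polyval(b,x0),"slopes",a[0],b[0],-c[0])
    m=(abs(P[...,2]-.055)<.006)&(P[...,0]>x0-.2)&(P[...,0]<x0-.03)&(P[...,1]>yr[0]-.03)&(P[...,1]<yr[1]+.03)
    Q=P[m]; xm=Q[:,0]; f=Q[abs(xm-np.percentile(xm,25))<.012]; print(" lip",len(Q),np.round(np.percentile(xm,[2,25,50,75,98]),3),np.round([f[:,1].min(),f[:,1].max(),f[:,0].mean()],3))
```

```text
wide front x 0.6781592390947657 sides y at front -0.2576840932566381 -0.11035602393368467 slopes -0.0042045623674146 -0.005962222178076489 -0.01574096839250165
 lip 159 [0.61  0.613 0.616 0.62  0.623] [-0.235 -0.129  0.617]
narrow front x 0.6429518552917203 sides y at front 0.13429953115918322 0.2319359780273532 slopes -0.03042808197724905 -0.03388296786973774 -0.02812707330462649
 lip 90 [0.524 0.526 0.529 0.532 0.536] [0.156 0.216 0.529]
```

>>> {"fn": "jog_arm", "kwargs": {"increments": [[-0.052,0,0,0,0,0,0],[-0.052,0,0,0,0,0,0],[-0.052,0,0,0,0,0,0],[-0.052,0,0,0,0,0,0],[-0.052,0,0,0,0,0,0],[-0.052,0,0,0,0,0,0],[-0.052,0,0,0,0,0,0],[-0.052,0,0,0,0,0,0],[-0.04,0.03,0,0,0,0,0],[0,0.03,0,0,0,0,0]]}}

```text
time: 3.5
tool_pos: [0.4842, 0.2067, 0.1899]
tcp_rot: [-1.185, 1.206, -1.231]
wrist_force: [-0.2, -0.8, -0.1]
width: 0.005
```

```bash
cat > st.py <<'E'
from h import *
from scipy.spatial.transform import Rotation as R
s=readout.read_state(); M=R.from_rotvec(s["tcp_rot"]).as_matrix()
print(round(s["time"],2),"tcp",np.round(s["tool_pos"],4),"F",np.round(s["wrist_force"],1)); print(np.round(M,3).tolist())
W=np.array([[0,0,1],[-1,0,0],[0,-1,0]])
for n,y in (("narrow",-.031),("wide",-.007)):
    print(n,"turn",np.round(R.from_matrix(M.T@R.from_euler("z",y).as_matrix()@W).as_rotvec(),3))
E
python3 st.py
```

```text
3.5 tcp [0.4842 0.2067 0.1899] F [-0.2 -0.8 -0.1]
[[-0.017, 0.021, 1.0], [-1.0, 0.0, -0.017], [-0.001, -1.0, 0.021]]
narrow turn [-0.021  0.014 -0.001]
wide turn [-0.021 -0.01  -0.001]
```

>>> {"fn": "jog_arm", "kwargs": {"increments": [[0.018,0.01,-0.004,-0.021,0.014,0,0],[0,0.045,0,0,0,0,0],[0,0.045,0,0,0,0,0],[0,0.035,0,0,0,0,0],[0,0.013,0,0,0,0,0],[0,0,0,0,0,0,0]]}}

```text
time: 4.25
tool_pos: [0.4816, 0.1833, 0.0407]
tcp_rot: [-1.191, 1.236, -1.236]
wrist_force: [0.9, -0.3, -0.7]
width: 0.001
```

```bash
python3 st.py
```

```text
4.25 tcp [0.4816 0.1833 0.0407] F [ 0.9 -0.3 -0.7]
[[-0.036, 0.0, 0.999], [-0.999, 0.0, -0.036], [-0.0, -1.0, 0.0]]
narrow turn [-0.    -0.005 -0.   ]
wide turn [-0.    -0.029 -0.   ]
```

>>> {"fn": "jog_arm", "kwargs": {"increments": [[-0.003,0,0.015,0,0,0,0],[0,0,0.01,0,0,0,0],[0,0,0.01,0,0,0,0],[0,0,0.01,0,0,0,0],[0,0,0.01,0,0,0,0],[0,0,0.01,0,0,0,0],[0,0,0.008,0,0,0,0],[0,0,0.005,0,0,0,0]]}}

```text
time: 5.25
tool_pos: [0.5673, 0.1842, 0.045]
tcp_rot: [-1.187, 1.234, -1.236]
wrist_force: [-2.7, 0.6, 0.3]
width: 0.003
```

>>> {"fn": "jog_arm", "kwargs": {"increments": [[0,0,0.003,0,0,0,0],[0,0,0.002,0,0,0,0]]}}

```text
time: 5.5
tool_pos: [0.5709, 0.1841, 0.045]
tcp_rot: [-1.19, 1.238, -1.235]
wrist_force: [-11.0, 1.3, 8.0]
width: 0.003
```

>>> {"fn": "jog_arm", "kwargs": {"increments": [[0,0,0.003,0,0,0,0],[0,0,0.003,0,0,0,0]]}}

```text
time: 5.75
tool_pos: [0.5709, 0.1841, 0.0451]
tcp_rot: [-1.2, 1.247, -1.229]
wrist_force: [-10.2, 0.1, 7.7]
width: 0.0
```

>>> {"fn": "jog_arm", "kwargs": {"increments": [[0,0,-0.01,0,0,0,0],[0,0,-0.04,0,0,0,0],[0,-0.04,-0.03,0,0,0,0],[0,-0.06,0,0,0,0,0],[0,-0.05,0,0,0,0,0]]}}

```text
time: 6.38
tool_pos: [0.4877, 0.1857, 0.1952]
tcp_rot: [-1.204, 1.247, -1.23]
wrist_force: [1.1, 1.2, -0.1]
width: -0.003
```

```bash
python3 st.py
python3 - <<'E'
from h import *
p=read_camera("top"); P=cloud(p); cv2.imwrite("pics/top1.png",cv2.resize(p["img"][90:290,120:500],(760,400)))
for n,x,y in (("narrow",.642,.185),("wide",.677,-.182)):
    m=(abs(P[...,2]-.055)<.006)&(P[...,0]>x-.2)&(P[...,0]<x-.03)&(abs(P[...,1]-y)<.065)
    Q=P[m]; print(n,len(Q),np.round(np.percentile(Q[:,0],[2,25,50,75,98]),3),np.round(np.percentile(Q[:,1],[1,99]),3))
E
```

```text
6.38 tcp [0.4877 0.1857 0.1952] F [ 1.1  1.2 -0.1]
[[-0.037, -0.016, 0.999], [-0.999, -0.001, -0.037], [0.002, -1.0, -0.016]]
narrow turn [ 0.016 -0.006  0.002]
wide turn [ 0.016 -0.03   0.002]
narrow 42 [0.58  0.583 0.586 0.589 0.592] [0.156 0.179]
wide 165 [0.61  0.613 0.616 0.619 0.623] [-0.235 -0.129]
```

View pics/top1.png

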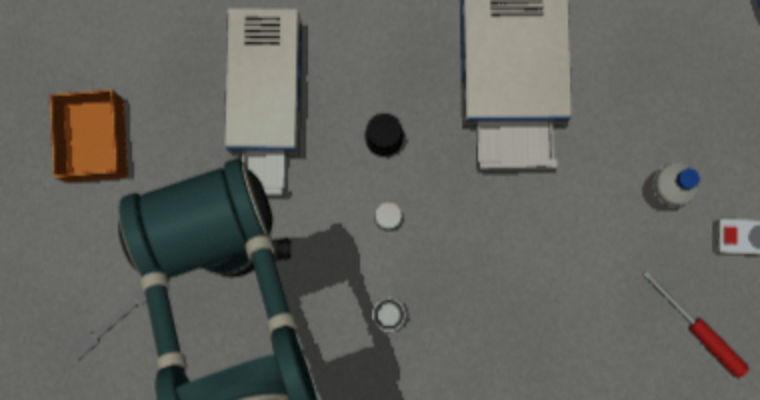

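Narrow tray is home: lip at x≈0.586, 57 mm ahead of the box. Nothing else has moved. Now to above the wide unit's pocket.

>>> {"fn": "jog_arm", "kwargs": {"increments": [[0.046,0,0.02,0.016,-0.03,0,0],[0.046,0,0.02,0,0,0,0],[0.046,0,0.02,0,0,0,0],[0.046,0,0.02,0,0,0,0],[0.046,0,0.02,0,0,0,0],[0.046,0,0.02,0,0,0,0],[0.046,0,0.02,0,0,0,0],[0.046,0,0.017,0,0,0,0],[0,0,0,0,0,0,0]]}}

```text
time: 7.55
tool_pos: [0.6562, -0.1939, 0.2117]
tcp_rot: [-1.181, 1.182, -1.229]
wrist_force: [-0.1, 0.7, 0.4]
width: 0.002
```

```bash
python3 st.py
python3 - <<'E'
from h import *
p=read_camera("wrist"); cv2.imwrite("pics/w1.png",p["img"]); P=cloud(p)
for y in (-.21,-.15):
    m=abs(P[...,1]-y)<.008; Q=P[m]; 
    for z in (.055,.075): 
        q=Q[(abs(Q[:,2]-z)<.004)&(Q[:,0]>.55)&(Q[:,0]<.75)]; print(y,z,len(q),np.round(np.percentile(q[:,0],[1,50,99]),4) if len(q) else "")
E
```

```text
7.55 tcp [ 0.6562 -0.1939  0.2117] F [-0.1  0.7  0.4]
[[-0.002, 0.039, 0.999], [-1.0, -0.001, -0.002], [0.001, -0.999, 0.039]]
narrow turn [-0.039  0.029  0.   ]
wide turn [-0.039  0.005  0.001]
-0.21 0.055 149 [0.6111 0.618  0.6228]
-0.21 0.075 1310 [0.6773 0.7162 0.7493]
-0.15 0.055 146 [0.6115 0.6184 0.6237]
-0.15 0.075 1296 [0.6785 0.7162 0.7493]
```

View pics/w1.png

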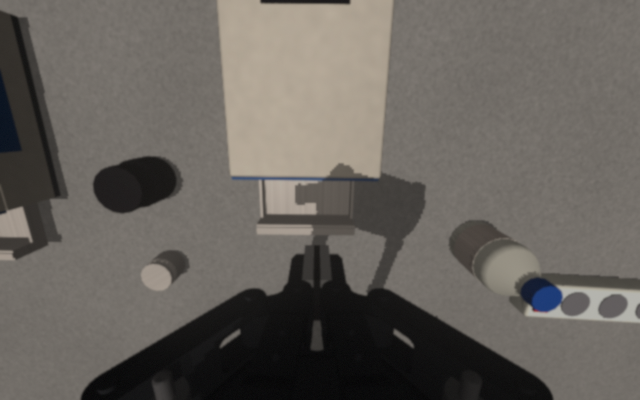

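Wrist view: lip at row ~225 (columns 257–355), box front edge at row 178, with an empty pocket between them. I'll level the tool, then descend in two stages.

>>> {"fn": "jog_arm", "kwargs": {"increments": [[-0.011,0,-0.008,-0.039,0,0,0],[0,0.04,0,0,0,0,0],[0,0.04,0,0,0,0,0],[0,0.02,0,0,0,0,0],[0,0,0,0,0,0,0]]}}

```text
time: 8.22
tool_pos: [0.6458, -0.1724, 0.1109]
tcp_rot: [-1.215, 1.209, -1.202]
wrist_force: [-0.4, 0.6, 0.1]
width: 0.0
```

```bash
python3 st.py
```

```text
8.22 tcp [ 0.6458 -0.1724  0.1109] F [-0.4  0.6  0.1]
[[0.006, -0.005, 1.0], [-1.0, 0.001, 0.006], [-0.001, -1.0, -0.005]]
narrow turn [ 0.005  0.037 -0.001]
wide turn [ 0.005  0.013 -0.001]
```

>>> {"fn": "jog_arm", "kwargs": {"increments": [[0.009,0,0.003,0.005,0.012,0,0],[0,0.03,0,0,0,0,0],[0,0.025,0,0,0,0,0],[0,0.012,0,0,0,0,0],[0,0,0,0,0,0,0]]}}

```text
time: 8.85
tool_pos: [0.6569, -0.1849, 0.0527]
tcp_rot: [-1.197, 1.2, -1.226]
wrist_force: [-0.0, 0.2, 0.4]
width: -0.0
```

>>> {"fn": "jog_arm", "kwargs": {"increments": [[0,0,-0.012,0,0,0,0],[0,0.011,0,0,0,0,0],[0,0,0,0,0,0,0]]}}

```text
time: 9.22
tool_pos: [0.6461, -0.1858, 0.0443]
tcp_rot: [-1.195, 1.197, -1.23]
wrist_force: [0.5, 0.2, 0.5]
width: -0.001
```

```bash
python3 st.py
```

```text
9.22 tcp [ 0.6461 -0.1858  0.0443] F [0.5 0.2 0.5]
[[-0.008, 0.021, 1.0], [-1.0, -0.007, -0.008], [0.006, -1.0, 0.021]]
narrow turn [-0.021  0.023  0.006]
wide turn [-0.021 -0.001  0.006]
```

>>> {"fn": "jog_arm", "kwargs": {"increments": [[0,0,-0.004,-0.021,0,0.006,0],[0,0,-0.004,0,0,0,0],[0,0,-0.004,0,0,0,0],[0,0,-0.004,0,0,0,0],[0,0,-0.005,0,0,0,0],[0,0,-0.006,0,0,0,0],[0,0,-0.007,0,0,0,0],[0,0,-0.008,0,0,0,0],[0,0,-0.008,0,0,0,0],[0,0,-0.008,0,0,0,0]]}}

```text
time: 10.48
tool_pos: [0.5862, -0.1852, 0.045]
tcp_rot: [-1.204, 1.213, -1.216]
wrist_force: [2.3, 0.6, -1.2]
width: -0.003
```

```bash
python3 st.py
```

```text
10.47 tcp [ 0.5862 -0.1852  0.045 ] F [ 2.3  0.6 -1.2]
[[-0.008, 0.003, 1.0], [-1.0, -0.0, -0.008], [0.0, -1.0, 0.003]]
narrow turn [-0.003  0.023  0.   ]
wide turn [-0.003 -0.001  0.   ]
```

>>> {"fn": "jog_arm", "kwargs": {"increments": [[0,0,-0.007,0,0,0,0],[0,0,-0.007,0,0,0,0],[0,0,-0.007,0,0,0,0],[0,0,-0.007,0,0,0,0],[0,0,-0.007,0,0,0,0],[0,0,-0.007,0,0,0,0],[0,0,-0.005,0,0,0,0],[0,0,-0.004,0,0,0,0],[0,0,-0.003,0,0,0,0]]}}

```text
time: 11.6
tool_pos: [0.528, -0.1845, 0.0451]
tcp_rot: [-1.203, 1.213, -1.216]
wrist_force: [1.4, 0.9, -0.9]
width: 0.002
```

>>> {"fn": "jog_arm", "kwargs": {"increments": [[0,0,-0.003,0,0,0,0],[0,0,-0.003,0,0,0,0],[0,0,-0.003,0,0,0,0],[0,0,-0.002,0,0,0,0],[0,0,-0.002,0,0,0,0],[0,0,-0.002,0,0,0,0]]}}

```text
time: 12.35
tool_pos: [0.5198, -0.1849, 0.0462]
tcp_rot: [-1.191, 1.201, -1.228]
wrist_force: [7.3, 1.5, -5.6]
width: 0.0
```

>>> {"fn": "jog_arm", "kwargs": {"increments": [[0,0,-0.002,0,0,0,0],[0,0,-0.003,0,0,0,0],[0,0,-0.003,0,0,0,0]]}}

```text
time: 12.72
tool_pos: [0.5198, -0.1854, 0.0473]
tcp_rot: [-1.179, 1.188, -1.239]
wrist_force: [10.4, 1.9, -6.7]
width: -0.001
```

```bash
python3 st.py
```

```text
12.72 tcp [ 0.5198 -0.1854  0.0473] F [10.4  1.9 -6.7]
[[-0.012, 0.037, 0.999], [-1.0, -0.005, -0.012], [0.004, -0.999, 0.037]]
narrow turn [-0.037  0.019  0.004]
wide turn [-0.037 -0.005  0.004]
```

Against the stop: 10 N and no more motion. I'll ease off the lip and rise.

>>> {"fn": "jog_arm", "kwargs": {"increments": [[0,0,0.006,-0.02,0,0,0],[0,0,0.003,-0.01,0,0,0],[0,-0.03,0,0,0,0,0],[0,-0.05,0,0,0,0,0],[0,-0.06,0,0,0,0,0],[0,-0.05,-0.03,0,0,0,0],[0,0,-0.05,0,0,0,0],[0,0,-0.03,0,0,0,0],[0,0,0,0,0,0,0]]}}

```text
time: 13.85
tool_pos: [0.4132, -0.1846, 0.2441]
tcp_rot: [-1.214, 1.219, -1.218]
wrist_force: [0.1, 0.7, -0.2]
width: -0.001
```

```bash
python3 st.py
python3 - <<'E'
from h import *
ims=[]
for c in ("top","scene"):
    p=read_camera(c); P=cloud(p); ims.append(p["img"])
    for t,h in (("wide_lip",.055),("narrow_lip",.055),("tin",.016),("beaker",0),("small_can",0),("black_jar",0)):
        for d in spotter.spot_point(p,t)[:1]: print(c,t,round(d["p"],2),np.round(at_z(p,d["location"],h),3))
    if c=="top":
      for n,x,y in (("narrow",.642,.185),("wide",.677,-.182)):
        m=(abs(P[...,2]-.055)<.006)&(P[...,0]>x-.2)&(P[...,0]<x-.03)&(abs(P[...,1]-y)<.065)
        Q=P[m]; print(n,len(Q),np.round(np.percentile(Q[:,0],[2,25,50,75,98]),3) if len(Q) else "")
cv2.imwrite("pics/f1.png",cv2.resize(ims[0][90:290,120:500],(760,400)))
cv2.imwrite("pics/f2.png",cv2.resize(ims[1][120:345,190:490],(800,600)))
E
```

```text
13.85 tcp [ 0.4132 -0.1846  0.2441] F [ 0.1  0.7 -0.2]
[[-0.01, -0.007, 1.0], [-1.0, -0.006, -0.01], [0.006, -1.0, -0.007]]
narrow turn [0.007 0.021 0.006]
wide turn [ 0.007 -0.003  0.006]
top wide_lip 0.81 [ 0.505 -0.179  0.055]
top narrow_lip 0.9 [0.597 0.193 0.055]
top tin 0.68 [0.402 0.002 0.016]
top beaker 0.51 [0.408 0.003 0.   ]
top small_can 0.48 [0.548 0.    0.   ]
top black_jar 0.68 [ 0.67  -0.002  0.   ]
narrow 93 [0.58  0.583 0.586 0.589 0.593]
wide 166 [0.495 0.499 0.502 0.505 0.576]
scene wide_lip 0.94 [ 0.498 -0.175  0.055]
scene narrow_lip 0.69 [0.581 0.183 0.055]
scene tin 0.83 [ 0.624 -0.177  0.016]
scene beaker 0.71 [0.392 0.003 0.   ]
scene small_can 0.47 [0.548 0.002 0.   ]
scene black_jar 0.87 [0.672 0.006 0.   ]
```

View pics/f1.png

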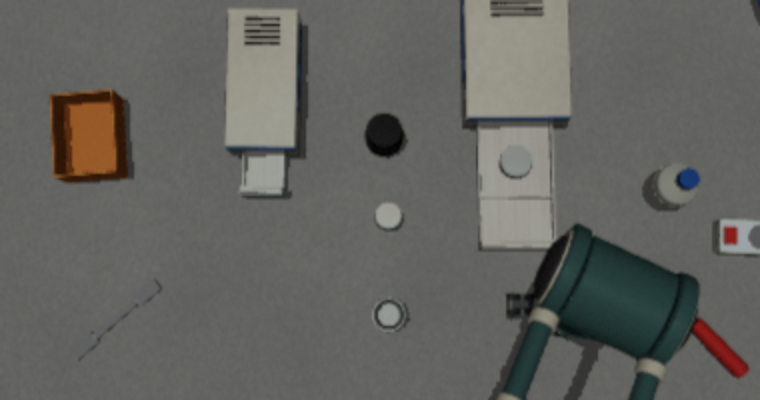

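View pics/f2.png

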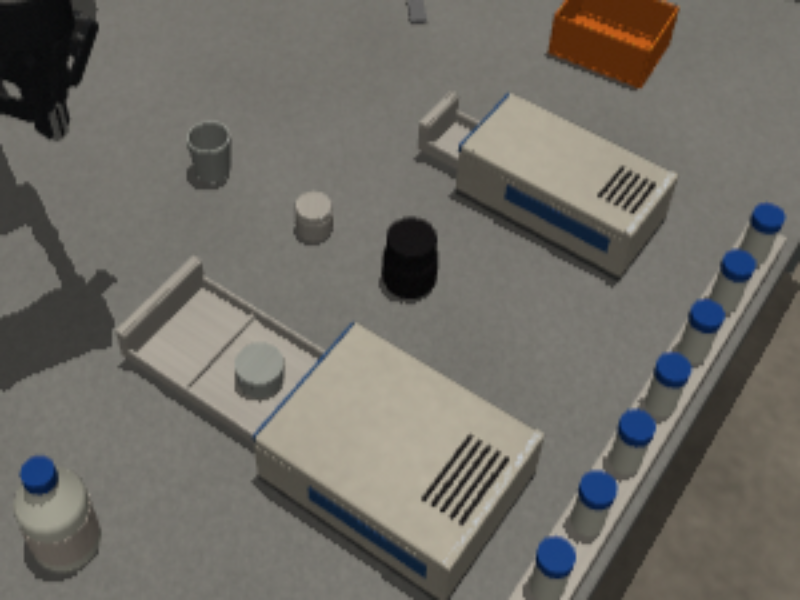

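Top view: wide lip out at x≈0.502 (crop row 247) with the tin upright in the tray at crop pixel (516,162). Narrow lip is home at x≈0.586 (row 193), and the beaker, can, jar, tub and bottle are in place. The scene view agrees, so I'm handing in.

```bash
python3 -c "
from workcell import bot; print(bot.finish_job())"
```

```text
the job is handed in; nothing more can be done
None
```

Both trays are changed over and the job is handed in, at about 14 s of the 48 s allowed.

- **Narrow tray:** I pushed it home with the shut fingertips until it stopped moving under about 10 N. The last look put its lip 57 mm ahead of the box front, against 58 mm when home.
- **Wide tray:** I hooked the shut fingers behind the lip and drew it out slowly until it stopped moving under about 10 N. The lip measures about 176 mm ahead of the box front, against 178 mm at the stop, which is within the 2 mm camera calibration.
- **Tin and bystanders:** The tin stands upright in the wide tray. Both last pictures show the beaker, can, jar, tub and bottle where they stood. The test bar and screwdriver are only partly in view, as far as seen unmoved. The robot was clear of everything at hand-in.

One check disagreed: the trained network placed the tin at the beaker in the top view. The scene camera and both pictures show it in the tray.

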